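# Reset the tripped bench power box

## Robot

A 6-joint arm with a two-finger parallel gripper is mounted at the origin on a cart in front of the work surface, level with it; the furniture and walls round the work are solid. World frame = base frame: x ahead of the robot, y to its left, z up, the work surface at z = 0. Lengths are in mm, angles in rad, forces in N, time in s.
With the tool pointing down it reaches from about 350 to 875 mm from the base axis. Payload 4.2 kg.
Tool frame: the origin (TCP) lies on the mounting face of the last link; the fingertips stand 173 mm ahead of it and the grasp point (between the pads) lies grip_point_offset ahead of it (grip_point_offset is the distance from the TCP to the grasp point, in mm); z points along the fingers, y is the line along which they close (so a half turn about z gives the same grasp; the last joint's range is limited). The gripper opens to 85 mm and grips with 20 to 120 N. Pads are 22 mm wide; open, the fingers measure 114 mm over their backs; the gripper's body (76 mm by 85 mm) begins 54 mm behind the grasp point. The pads swing forward as they close: fully open they stand 13 mm farther back than shut.
Start: joints at [1.576, 0.385, 0.008, 0, -1.194, -0.259], TCP at [156.896, 604.966, 404.712] pointing down, gripper open.
Joint ranges: [-3.14, 3.14], [-1.21, 2.06], [-1.07, 1.41], [-3.16, 2.05], [-2.99, -0.16], [-3.1, 3.1]. Speed limits (rad/s): [2.79, 2.79, 3.14, 3.14, 3.14, 3.14].

## Interface

Orientations are given as a unit quaternion [x, y, z, w].
In Python, from bench import read_state, get_image, job_done, recognise, place_of, grip_point_offset gives the robot as it stands. The module is installed in compiled form; this text tells all that it offers.
- The arm moves only by the tool carry_out, never from a script. Its arguments are lists of equal length, an entry for each row: "slide": the shift along the tool's x, y, z in m, a list of three; "roll": the turn about the tool's z in degrees; "claw": the finger opening in m, from 0 to 0.0854. A call has 1 to 8 rows; each row is the pose to reach, as a shift and turn from the pose commanded when the call began, along the tool's axes at that moment; what a row does not reach only later rows make up. A row lasts 1/8 s, in which the tool goes at most 62.5 mm and 10.7 degrees, less where a joint would pass 70% of its speed; a pose out of reach is approached as far as the arm can. A call with a gripper value outside its range is refused whole. The fingers move at their own pace and stop on an object; the grip force is fixed at half the most. Time passes only in rows, so rows that repeat a pose let the fingers close. It gives the time, the measured TCP pose, the force, the opening and the grip force at its end, in the units of the state.
- read_state(): the state, without advancing time (a new reading comes with each control period).
- get_image(name): name is "side" or "top"; returns a dict with "img" (420x560x3 uint8, red, green, blue), "z_map" (420x560 float32, mm along the optical axis (not along the pixel's ray), 0 where there is no reading), "mtx" (3x3 intrinsics, pixels), "world_from_camera" (4x4, takes a point from camera to world coordinates). Camera axes: x right, y up, looking along -z (the intrinsics and any distortion apply to the point x, -y, -z); pixel columns grow to the right and rows downward; lengths in mm; the calibration is good to about 2 mm. A picture is of the moment at which its call begins.
- job_done(): hands the job in; it is judged then, once.
Trained networks look in a picture, given as the dict that the camera call returned (one of the last four; its "shot" number tells which), for a name from the list of things; names that differ only in an ending like _2 or _b are one class to them, and where a whole thing is asked for, a point or a joint stands for the part that bears it (a point fixed in the world has none). Each returns a list of dicts, best first, with "conf" (0 to 1); they miss things now and then, are a little off and sometimes report something else, mostly with a low value. They report only what shows in the picture. A call takes as long as a camera call.
- recognise(picture, thing): "at" ([column, row] in pixels, amid what is visible of it).
- place_of(picture, thing): "at" ([column, row] in pixels: a listed point, or the origin of a listed thing).
The state is a dict: "clock": time; "joints": joint angles; "joint_vel": joint speeds; "joint_efforts": joint torques, N m; "position": TCP position; "ee_rot": TCP orientation; "contact_force": force on the tool from outside, world axes, zero at the start; "wrist_torque": the same for the moment, N m; "gripper_width": finger opening in mm; "grasp_force": force on a finger pad.
Only numpy, scipy, OpenCV 4.12 (cv2) and the standard library are available. Lean on these libraries where they do the work, as an engineer would, in place of code of your own. Each camera call takes 0.05 s, during which the arm holds its last target. There are 200 camera calls.

## Task

One of the two blue bench power boxes has tripped: its flag window shows yellow. Pressing with the shut fingertips, switch that box off at its rocker first, so that nothing restarts under load, then reach into its finger well and push the sunken red reset key fully home, and switch the rocker back on. Do not lift or shift either box, leave the other one running as it is, and do not disturb the things standing around.

Things in the scene. Friction and masses are not known exactly. Their poses are not given: they have to be found in the camera images.
- tripped_box: the tripped power box: blue, flat aluminium panel 80 mm above the bench, 120 mm deep (x), 140 wide (y), 2.6 kg, loose on rubber feet. Unlike its twin, its flag window (20 x 12 mm, at x = 10, y = -7.5 mm in a low black strip) shows yellow; green once the key is home. Origin: centre of the underside; x to its rear, y to its left, z up. Well at x = 0, y = 33; rocker pivot at x = 0, y = -40 mm
- tripped_well (a point): centre of the mouth of its finger well: a round black well of 48 mm inner diameter with a raised rim (58 mm outside) whose top is 84 mm above the bench; the floor is 41 mm below the rim. In the middle, well below the rim, sits the red reset key
- tripped_key_top (a point): centre of the flat top of the red reset key in that well (26 mm diameter, moves straight down): 12 mm below the rim when tripped, 19 mm below when fully home
- tripped_key (a joint): travel of that key in m: 0 = tripped (out), 0.007 = fully home. It moves stiffly (about 5 N), stays where it is pressed to and stops firmly when home
- tripped_rocker_near (a point): on the top face of its black rocker, 21 mm to the near side (box -x) of the pivot: the OFF end, marked with a ring. Moves with the rocker
- tripped_rocker_far (a point): on the top face of its black rocker, 21 mm to the far side (box +x) of the pivot: the ON end, marked with a bar. Moves with the rocker
- tripped_rocker (a joint): angle of that rocker in rad: 0 = off (near end down), 0.36 = on (far end down). Dished paddle 66 mm long (box x), 34 mm wide, in a low frame; pressed-down end level with the frame (84 mm above the bench), raised end's edge 11 mm higher. Stiff: takes 3 to 5 N on the raised end, stays where it is left, stops firmly at either end
- running_box: the other power box, same make and size, still running (flag green, rocker on, reset key home): leave it alone. Origin and axes as for the tripped one; which box stands on the left or right varies
- running_key (a joint): travel of its reset key in m, 0.007 = home
- running_rocker (a joint): angle of its rocker in rad, 0.36 = on
- flux_bottle: small amber dropper bottle, 33 mm wide, 102 mm tall, upright; origin under its centre
- tape: roll of black tape lying flat, 62 mm wide, 19 mm high; origin under its centre
- plated_module: closed module with a notched aluminium cover, 89 x 61 x 20 mm; origin under its centre
- solder_spool: grey solder spool standing upright, 63 mm wide, 70 mm high; origin under its centre
- soldering_iron: soldering iron with a black handle lying along x, 284 x 24 x 44 mm; origin near its middle, at the bottom
- coil_module_10: coil module: black tray with red coils and stiff leads, 108 x 220 x 69 mm; origin under its centre
- coil_module_11: coil module: black tray with red coils and stiff leads, 108 x 206 x 67 mm; origin under its centre

How it is judged (in metres and radians):
On the way, in this order (a step that is already met when the one before it is completed fails the run):
1. the tripped box is switched off at its rocker while its reset key is still out (value of joint tripped_rocker below 0.05 rad and value of joint tripped_key below 0.001 m), for 0.2 s.
2. with the rocker off, the sunken reset key is pressed fully home and stays there (value of joint tripped_rocker below 0.05 rad and value of joint tripped_key above 0.006 m), for 0.2 s.
3. with the key home, the rocker is switched on again (value of joint tripped_rocker above 0.31 rad and value of joint tripped_key above 0.006 m), for 0.2 s.
At the end, for the whole second after the job is handed in: the tripped box stands within 20 mm of where it stood, level and at rest, with its key home (more than 6 of 7 mm) and its rocker on (more than 0.31 of 0.36 rad); the other box still has its key home and rocker on and has moved less than 20 mm (all of step 3 and value of joint running_rocker above 0.31 rad and value of joint running_key above 0.006 m and distance of each of tripped_box, running_box from where it was at the start of the episode below 0.02 m and angle between tripped_box's own z axis and vertical below 0.05 rad and linear speed of tripped_box below 0.02 m/s); the robot touches nothing.
It fails at once if a power box is lifted or carried, or shoved more than 20 mm (height (world z) of any of tripped_box, running_box above 0.008 m or distance of any of tripped_box, running_box from where it was at the start of the episode above 0.02 m).
It fails at once if the running box is switched off or its key moved (not (value of joint running_rocker above 0.18 rad and value of joint running_key above 0.0035 m)).
It fails at once if a thing standing around is pushed more than 25 mm, lifted or knocked over (distance of any of flux_bottle, tape, plated_module, solder_spool, soldering_iron, coil_module_10, coil_module_11 from where it was at the start of the episode above 0.025 m or angle between flux_bottle's own z axis and vertical above 0.5 rad).
It also fails if it takes over 38 s, if anything falls off the work surface, if the arm or the gripper's body presses on something with over 40 N, if the wrist force passes 120 N, or if a joint passes its speed limit or range.

## Working session

There is one attempt and no reset: what is moved stays moved. The work goes in short steps, Python scripts to look and compute and a tool call to move; the robot and the scene stay as the last step left them, time stands still between calls to the robot, and variables do not carry over. Pictures are saved under pics/ and viewed, at most 10 in all, crops included, and the job is handed in when it is done.

Besides the shell and the picture viewer there is one more tool, called as name([rows], argument=value, ...), one row to a line, values as JSON. carry_out: Moves the arm, as the interface text tells. Its arguments: {"type":"object","properties":{"slide":{"type":"array"},"roll":{"type":"array"},"claw":{"type":"array"}},"required":["slide","roll","claw"]}

```bash
mkdir -p pics
cat > h.py <<'E'
import numpy as np, cv2
from bench import *
def world(p,uv,z=None):
    """pixel -> world; with z: intersect ray with the plane z, else use depth"""
    K=p["mtx"];T=p["world_from_camera"];u,v=uv
    d=np.array([(u-K[0,2])/K[0,0],-(v-K[1,2])/K[1,1],-1.0])
    if z is None:
        zz=p["z_map"][int(round(v)),int(round(u))]
        return T[:3,:3]@(d*zz)+T[:3,3]
    w=T[:3,:3]@d
    return T[:3,3]+w*((z-T[2,3])/w[2])
def save(p,n): cv2.imwrite(f"pics/{n}.png",p["img"][:,:,::-1])
E
python3 - <<'E'
from h import *
np.set_printoptions(precision=1,suppress=True)
s=read_state();print(s["clock"],s["position"],s["ee_rot"],s["gripper_width"],grip_point_offset)
Z=dict(tripped_box=0,running_box=0,tripped_well=84,tripped_key_top=72,tripped_rocker_near=95,tripped_rocker_far=84,flux_bottle=0,solder_spool=0,soldering_iron=0,tape=0,plated_module=0,coil_module_10=0)
for c in("top","side"):
    p=get_image(c);save(p,c+"0");print(c,p["world_from_camera"][:3,3])
    for n,z in Z.items():
        for r in place_of(p,n)[:2]:
            print(n,round(r["conf"],2),np.array(r["at"]),world(p,r["at"],z),world(p,r["at"]))
E
```

```text
0.0 [156.8 604.8 403.6] [ 1.  -0.1 -0.   0. ] 85.31499248589093 154.70000000000002
top [ 345.7  163.8 1295.3]
tripped_box 0.62 [344.5 221.7] [554.6 -32.    0. ] [540.4 -18.7  88.4]
tripped_box 0.49 [215.2 282.2] [347.5 388.3   0. ] [347.4 375.5  74.1]
running_box 0.76 [290.8 236.8] [500.6 145.4   0. ] [490.2 146.6  87. ]
tripped_well 0.84 [332.2 219.9] [546.   18.8  84. ] [548.3  17.2  70.4]
tripped_key_top 0.5 [330.3 218.9] [551.1  23.3  72. ] [ 345.7  163.8 1295.3]
tripped_rocker_near 0.51 [169.5 243.1] [462.3 518.3  95. ] [471.3 545.7   2.3]
tripped_rocker_far 0.76 [356.3 210.2] [578.2 -56.3  84. ] [578.7 -56.8  81.3]
flux_bottle 0.68 [213.9 282. ] [348.  392.6   0. ] [347.9 379.3  75.4]
solder_spool 0.9 [353.2 156.6] [780.7 -63.4   0. ] [756.7 -50.9  71.4]
soldering_iron 0.93 [392.1 213.8] [ 584.4 -190.2    0. ] [ 575.7 -177.4   46.9]
soldering_iron 0.63 [292.5 146.8] [812.4 144.7   0. ] [805.1 145.   20.2]
tape 0.69 [226.  256.5] [431.3 357.    0. ] [431.4 357.2  -1.3]
tape 0.16 [213.7 283.3] [343.8 393.    0. ] [344.  379.3  77.5]
plated_module 0.93 [290.5 147. ] [811.5 151.5  
[... 653 characters left out ...]
95 [317.5 279. ] [529.2 -63.9  95. ] [532.  -60.4  89.6]
tripped_rocker_far 0.83 [331.2 268.6] [578.2 -46.4  84. ] [579.7 -44.7  81.5]
flux_bottle 0.57 [176.6 211.8] [357.3 394.6   0. ] [353.3 375.8  16.4]
solder_spool 0.88 [394.5 271.3] [761.6 -73.1   0. ] [759.6 -74.6   2.8]
soldering_iron 0.31 [208.  193.8] [466.7 429.    0. ] [466.5 428.6   0.3]
tape 0.64 [202.3 212.5] [420.7 357.6   0. ] [414.8 337.4  18.3]
tape 0.48 [310.  289.3] [545.6 -20.    0. ] [507.9 -69.4  78.9]
plated_module 0.71 [355.7 213.8] [806.9 146.3   0. ] [792.  130.9  18.5]
coil_module_10 0.77 [206.1 196. ] [457.8 421.9   0. ] [458.1 423.   -0.9]
coil_module_10 0.64 [193.7 170.6] [470.5 560.8   0. ] [469.6 557.8   2.2]
```

Run:
```python
import cv2
a=cv2.imread("pics/top0.png")[150:300,240:440];b=cv2.imread("pics/side0.png")[190:340,220:420]
cv2.imwrite("pics/c1.png",cv2.vconcat([cv2.resize(x,(800,600),interpolation=3)[::1] for x in(a,b)])[:, :])
cv2.imwrite("pics/c1.png",cv2.hconcat([cv2.resize(x,(400,300),interpolation=2) for x in(a,b)]))
```

```text
(no output)
```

View pics/c1.png

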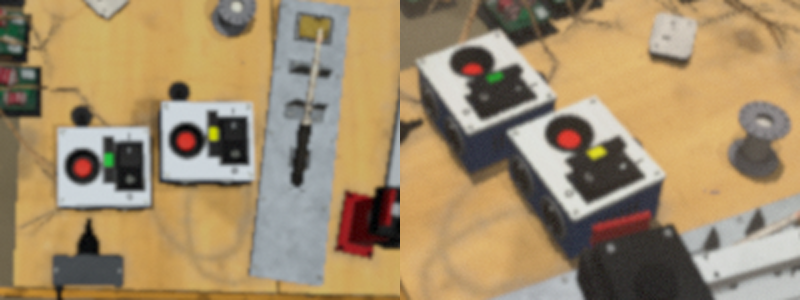

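View pics/top0.png

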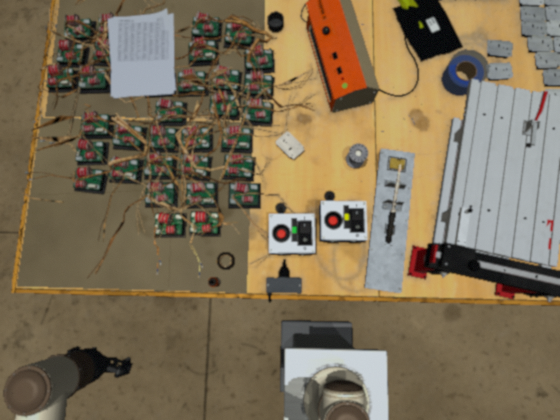

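Run:
```python
from h import *
np.set_printoptions(precision=1,suppress=True)
for c in("top","side"):
    p=get_image(c);I=p["img"].astype(int);hsv=cv2.cvtColor(p["img"],cv2.COLOR_RGB2HSV)
    K=p["mtx"];T=p["world_from_camera"]
    V,U=np.mgrid[:420,:560]
    D=np.stack([(U-K[0,2])/K[0,0],-(V-K[1,2])/K[1,1],-np.ones(U.shape)],-1)
    W=(D*p["z_map"][...,None])@T[:3,:3].T+T[:3,3]
    roi=(W[...,0]>470)&(W[...,0]<630)&(W[...,1]>-110)&(W[...,1]<70)&(W[...,2]>55)&(W[...,2]<110)
    red=roi&(hsv[...,1]>130)&((hsv[...,0]<8)|(hsv[...,0]>172))
    yel=roi&(hsv[...,1]>130)&(hsv[...,0]>22)&(hsv[...,0]<36)
    pan=roi&(hsv[...,1]<40)&(hsv[...,2]>130)
    for n,m,z in(("red",red,72),("yel",yel,82)):
        uv=np.argwhere(m).mean(0)[::-1];print(c,n,m.sum(),uv,world(p,uv,z),np.median(W[m],0))
    k,l,st,_=cv2.connectedComponentsWithStats(pan.astype(np.uint8))
    i=1+st[1:,4].argmax();pts=np.argwhere(l==i)[:,::-1]
    w=np.array([world(p,q,80)[:2] for q in pts],np.float32)
    print("panel",cv2.minAreaRect(w),"medz",np.median(W[l==i][:,2]))
    h=cv2.convexHull(w)[:,0];print(cv2.boxPoints(cv2.minAreaRect(w)))
```

```text
top red 53 [332.4 220.5] [546.2  16.6  72. ] [547.   17.4  71. ]
top yel 44 [346.6 216.5] [558.  -26.3  82. ] [557.9 -26.9  82.8]
panel ((546.7778930664062, -17.08159637451172), (123.7109146118164, 140.56568908691406), 0.16739463806152344) medz 79.77833507016078
[[484.7  53. ]
 [485.1 -87.5]
 [608.8 -87.2]
 [608.4  53.4]]
side red 99 [303.9 258.9] [546.   16.1  72. ] [547.1  17.5  70.4]
side yel 56 [317.9 266.1] [557.1 -24.7  82. ] [556.8 -24.5  82.2]
panel ((545.65478515625, -18.40105438232422), (122.97384643554688, 143.13946533203125), 0.6853905320167542) medz 79.09612909597456
[[483.3  52.4]
 [485.  -90.7]
 [608.  -89.2]
 [606.3  53.9]]
```

Run:
```python
from h import *
from scipy.spatial.transform import Rotation as R
np.set_printoptions(precision=3,suppress=True)
s=read_state();r=R.from_quat(s["ee_rot"]).as_matrix();print(r,s["clock"])
d=np.array([524.5,-57.5,115+173])-s["position"]
print("slide",r.T@d, "yaw",np.degrees(np.arctan2(r[1,0],r[0,0])))
```

```text
[[ 0.968 -0.251 -0.   ]
 [-0.251 -0.968 -0.   ]
 [-0.     0.    -1.   ]] 1.4
slide [522.189 548.938 116.718] yaw -14.541448292844375
```

carry_out([
  [0.033,0.034,0],
  [0.065,0.069,0],
  [0.098,0.103,0],
  [0.13,0.137,0],
  [0.163,0.172,0],
  [0.196,0.206,0],
  [0.228,0.24,0],
  [0.261,0.275,0],
], roll=[0,0,0,0,0,0,0,0], claw=[0,0,0,0,0,0,0,0])

```text
clock: 2.4
position: [340.9, 271.8, 405.1]
ee_rot: [0.992, -0.126, 0.0, -0.0]
contact_force: [0.3, 0.5, 0.6]
gripper_width: 0.1
grasp_force: 0.0
```

carry_out([
  [0.033,0.034,0],
  [0.065,0.069,0],
  [0.098,0.103,0],
  [0.13,0.137,0],
  [0.163,0.172,0],
  [0.196,0.206,0],
  [0.228,0.24,0.01],
  [0.261,0.275,0.03],
], roll=[-2,-4,-6,-8,-10,-12,-14,-14.5], claw=[0,0,0,0,0,0,0,0])

```text
clock: 3.4
position: [525.0, -59.9, 375.5]
ee_rot: [1.0, 0.0, 0.002, -0.0]
contact_force: [0.2, 0.5, 0.4]
gripper_width: 0.1
grasp_force: 0.0
```

carry_out([
  [0,-0.002,0.04],
  [0,-0.002,0.07],
  [0,-0.002,0.095],
  [0,-0.002,0.098],
  [0,-0.002,0.098],
], roll=[0,0,0,0,0], claw=[0,0,0,0,0])

```text
clock: 4.03
position: [524.5, -56.4, 277.5]
ee_rot: [1.0, -0.0, 0.001, 0.0]
contact_force: [-0.0, -0.9, -0.5]
gripper_width: 0.2
grasp_force: 0.0
```

Run:
```python
from h import *
p=get_image("side");cv2.imwrite("pics/s1.png",cv2.resize(p["img"][210:330,240:400,::-1],(800,600),interpolation=2))
s=read_state();print(s["position"],s["contact_force"],s["clock"])
for n,z in(("tripped_rocker_near",91.5),("tripped_rocker_far",84)):
  for r in place_of(p,n)[:1]: print(n,r["conf"],world(p,r["at"],z))
```

```text
[524.61716476 -56.35893349 277.88217384] [ 0.22094319 -0.21055702  0.73735566] 4.075
tripped_rocker_near 0.63 [535.36954164 -56.10994731  91.5       ]
tripped_rocker_far 0.66 [574.43804595 -56.22272329  84.        ]
```

View pics/s1.png

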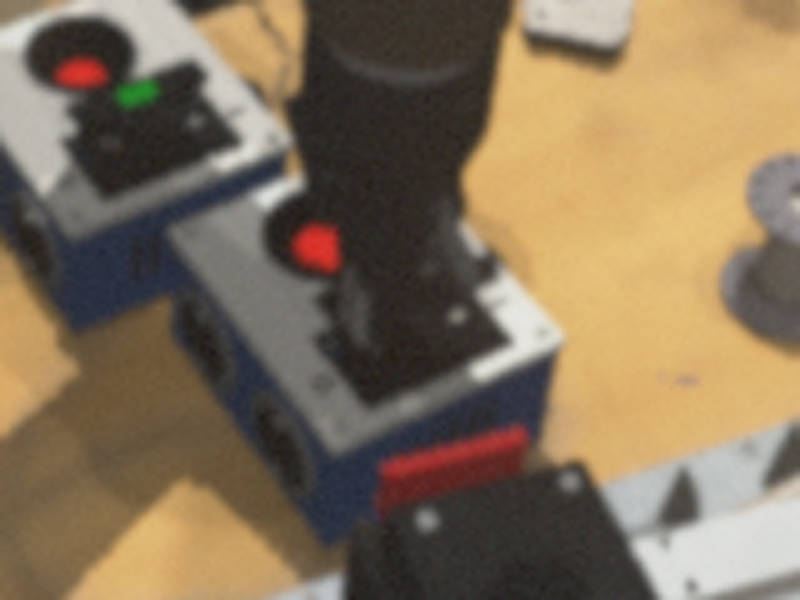

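The shut fingertips (crop ~355,345) hover over the ring end of the right-hand, yellow-flagged box's rocker. I'm pressing down in small steps.

carry_out([
  [0,0.001,0.008],
  [0,0.001,0.011],
  [0,0.001,0.013],
  [0,0.001,0.015],
  [0,0.001,0.017],
  [0,0.001,0.018],
], roll=[0,0,0,0,0,0], claw=[0,0,0,0,0,0])

```text
clock: 4.92
position: [523.7, -57.5, 258.4]
ee_rot: [1.0, -0.0, -0.001, 0.0]
contact_force: [-2.7, 0.9, 4.5]
gripper_width: 0.1
grasp_force: 2.1
```

carry_out([
  [0,0,0.001],
  [0,0,0.0015],
  [0,0,0.002],
  [0,0,0.002],
], roll=[0,0,0,0], claw=[0,0,0,0])

```text
clock: 5.42
position: [523.7, -57.5, 257.6]
ee_rot: [1.0, -0.0, -0.0, 0.0]
contact_force: [-5.7, 1.5, 9.7]
gripper_width: -0.1
grasp_force: 5.1
```

carry_out([
  [0,0,0.001],
  [0,0,0.002],
  [0,0,0.002],
], roll=[0,0,0], claw=[0,0,0])

```text
clock: 5.8
position: [523.7, -57.5, 257.3]
ee_rot: [1.0, 0.0, -0.0, 0.0]
contact_force: [-9.2, 2.6, 21.3]
gripper_width: 0.3
grasp_force: 10.3
```

carry_out([
  [0,0,-0.015],
  [0,0,-0.045],
  [0.008,-0.03,-0.05],
  [0.016,-0.06,-0.05],
  [0.0225,-0.074,-0.05],
  [0.0225,-0.074,-0.05],
  [0.0225,-0.074,-0.05],
], roll=[0,0,0,0,0,0,0], claw=[0,0,0,0,0,0,0])

```text
clock: 6.68
position: [546.5, 15.9, 304.4]
ee_rot: [1.0, -0.001, -0.0, 0.0]
contact_force: [0.0, -1.2, -0.4]
gripper_width: -0.1
grasp_force: 0.0
```

Run:
```python
from h import *
p=get_image("side");cv2.imwrite("pics/s2.png",cv2.resize(p["img"][210:330,240:400,::-1],(800,600),interpolation=2))
s=read_state();print(s["position"],s["contact_force"],s["clock"])
hsv=cv2.cvtColor(p["img"],cv2.COLOR_RGB2HSV)
m=(hsv[...,1]>130)&(hsv[...,0]>22)&(hsv[...,0]<36)
m[:235]=0;m[300:]=0;m[:,:290]=0;m[:,340:]=0
print(m.sum(),np.argwhere(m).mean(0)[::-1])
for n,z in(("tripped_rocker_near",84),("tripped_rocker_far",91.5)):
  for r in place_of(p,n)[:1]: print(n,r["conf"],world(p,r["at"],z),world(p,r["at"]))
```

```text
[546.41961067  15.77218007 304.44040493] [-0.81812422  0.09774023  0.86506951] 6.725
0 [nan nan]
tripped_rocker_near 0.93 [531.90263394 -57.33434405  84.        ] [531.91790184 -57.3151151   83.97034029]<stdin>:7: RuntimeWarning: Mean of empty slice.
  ret = um.true_divide(
```

View pics/s2.png

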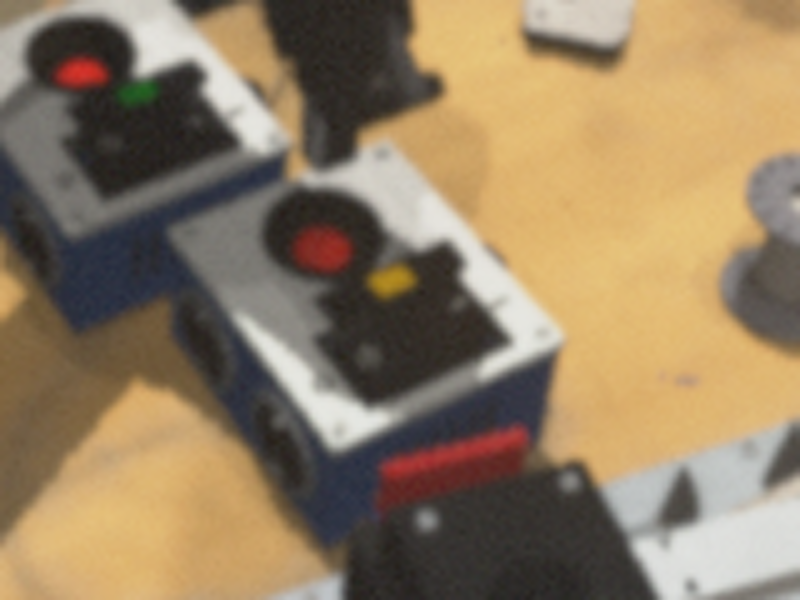

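The view shows the box where it was, with the ring end of the rocker down (crop ~370,355). The flag is still yellow and the fingertips are above the well. I'm lowering into the well.

carry_out([
  [0,0,0.03],
  [0,0,0.045],
  [0,0,0.051],
  [0,0,0.056],
  [0,0,0.058],
  [0,0,0.06],
], roll=[0,0,0,0,0,0], claw=[0,0,0,0,0,0])

```text
clock: 7.58
position: [546.9, 16.6, 245.2]
ee_rot: [1.0, -0.0, 0.001, -0.0]
contact_force: [-1.6, 0.9, 5.0]
gripper_width: 0.4
grasp_force: 2.2
```

carry_out([
  [0,0,0.002],
  [0,0,0.004],
  [0,0,0.0055],
  [0,0,0.007],
  [0,0,0.008],
  [0,0,0.009],
], roll=[0,0,0,0,0,0], claw=[0,0,0,0,0,0])

```text
clock: 8.32
position: [546.9, 16.7, 238.3]
ee_rot: [1.0, 0.0, 0.001, 0.0]
contact_force: [-7.4, 2.0, 24.6]
gripper_width: 0.1
grasp_force: 11.7
```

carry_out([
  [0,0,0.001],
  [0,0,0.001],
  [0,0,-0.02],
  [0,0,-0.065],
  [0,0,-0.075],
], roll=[0,0,0,0,0], claw=[0,0,0,0,0])

```text
clock: 8.95
position: [547.3, 16.7, 313.0]
ee_rot: [1.0, -0.0, 0.002, -0.001]
contact_force: [-0.0, -0.1, 0.7]
gripper_width: -0.2
grasp_force: 0.0
```

Run:
```python
from h import *
p=get_image("side");cv2.imwrite("pics/s3.png",cv2.resize(p["img"][210:330,240:400,::-1],(800,600),interpolation=2))
s=read_state();print(s["position"],s["contact_force"],s["clock"])
for n,z in(("tripped_rocker_near",84),("tripped_rocker_far",91.5),("tripped_key_top",65)):
  for r in place_of(p,n)[:1]: print(n,r["conf"],world(p,r["at"],z),world(p,r["at"]))
```

```text
[547.0892304   16.61267386 312.88683283] [-0.34215885 -0.82724369 -0.0365135 ] 9.0
tripped_rocker_near 0.74 [530.13056422 -56.06472612  84.        ] [530.18398909 -55.99692887  83.89571244]
tripped_rocker_far 0.92 [576.35520007 -58.29010733  91.5       ] [575.49907142 -59.24990114  92.96790039]
tripped_key_top 0.43 [541.97504588  16.12288786  65.        ] [541.14062565  14.93754973  66.61970642]
```

View pics/s3.png

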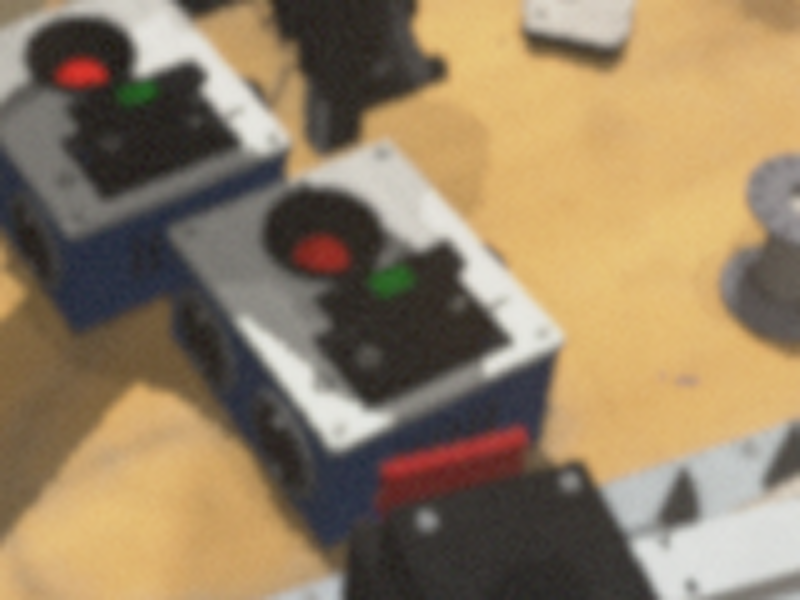

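The flag is green at crop ~(390,280). Next is the ON end of the rocker.

carry_out([
  [0.01,0.04,0],
  [0.021,0.074,0],
  [0.021,0.074,0],
  [0.021,0.074,0.03],
  [0.021,0.074,0.04],
  [0.021,0.074,0.044],
  [0.021,0.074,0.047],
  [0.021,0.074,0.05],
], roll=[0,0,0,0,0,0,0,0], claw=[0,0,0,0,0,0,0,0])

```text
clock: 10.15
position: [567.2, -57.3, 261.2]
ee_rot: [1.0, -0.0, -0.0, -0.0]
contact_force: [-4.0, 2.0, 3.8]
gripper_width: 0.2
grasp_force: 2.2
```

carry_out([
  [0,0,0.002],
  [0,0,0.004],
  [0,0,0.006],
  [0,0,0.007],
  [0,0,0.008],
  [0,0,0.008],
], roll=[0,0,0,0,0,0], claw=[0,0,0,0,0,0])

```text
clock: 10.9
position: [567.7, -57.3, 257.6]
ee_rot: [1.0, 0.001, 0.001, 0.0]
contact_force: [-12.5, 3.5, 26.9]
gripper_width: -0.2
grasp_force: 13.3
```

Firm stop at 84.6 mm. I'm retreating up and checking.

carry_out([
  [0,0,0.0],
  [0,0,-0.03],
  [0,0,-0.08],
  [0,-0.04,-0.12],
  [0,-0.09,-0.13],
  [0,-0.13,-0.13],
  [0,-0.13,-0.13],
  [0,-0.13,-0.13],
], roll=[0,0,0,0,0,0,0,0], claw=[0,0,0,0,0,0,0,0])

```text
clock: 11.9
position: [568.0, 72.5, 382.6]
ee_rot: [1.0, -0.0, 0.001, -0.0]
contact_force: [-0.4, -0.5, 0.1]
gripper_width: -0.1
grasp_force: 0.0
```

Run:
```python
from h import *
p=get_image("side");cv2.imwrite("pics/s4.png",cv2.resize(p["img"][210:330,240:400,::-1],(800,600),interpolation=2))
s=read_state();print(s["position"],s["contact_force"],s["clock"])
for n,z in(("tripped_rocker_near",91.5),("tripped_rocker_far",84)):
  for r in place_of(p,n)[:1]: print(n,r["conf"],world(p,r["at"],z),world(p,r["at"]))
```

```text
[567.97037918  71.96444176 382.53615112] [-0.97056793 -0.68055266  0.06043168] 11.95
tripped_rocker_near 0.88 [535.8202591 -50.6431083  91.5      ] [539.27951073 -46.27001808  84.92087101]
tripped_rocker_far 0.61 [571.20222147 -51.5420435   84.        ] [572.16688338 -50.43084559  82.30723796]
```

View pics/s4.png

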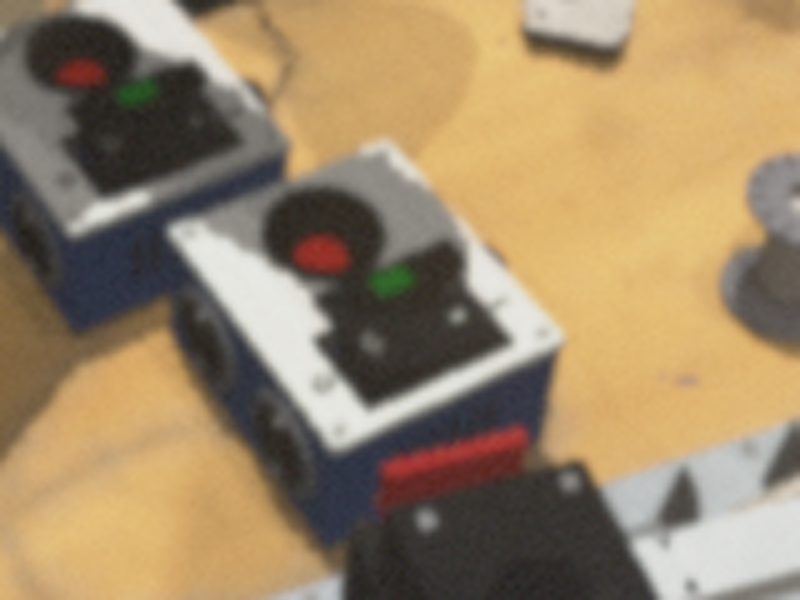

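The flag is green. The ring mark has risen from (370,355) to (372,343), and the bar end is down. I'll check the heights by depth before handing in.

Run:
```python
from h import *
p=get_image("top");K=p["mtx"];T=np.linalg.inv(p["world_from_camera"])
for x in range(516,580,6):
    zs=[]
    for y in(-63,-58,-53):
        c=T[:3,:3]@[x,y,88]+T[:3,3];u,v=K[0,0]*c[0]/-c[2]+K[0,2],-K[1,1]*c[1]/-c[2]+K[1,2]
        zs.append(world(p,(u,v))[2])
    print(x,round(float(np.median(zs)),1))
```

```text
516 90.8
522 95.1
528 91.0
534 90.3
540 86.2
546 83.6
552 81.6
558 87.2
564 83.2
570 83.1
576 82.9
```

Near end is raised to about 95 mm and the far end is level at about 83 mm, so the rocker is on.

```bash
python3 -c "from bench import *; print(job_done())"
```

```text
the job is handed in; nothing more can be done
None
```

The tripped box was switched off, its reset key pressed home (flag now green) and its rocker switched back on. Neither box appears to have moved in the camera views, and the job is handed in with no verdict returned.

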